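# Preset a balancing valve two turns off its seat and hold it for locking

### The job

Preset the cooling-water valve that is clamped in the bench fixture: crank its handwheel by the revolving handle, clockwise seen from above, until the valve is fully shut against its stop, then back it off exactly two full turns. Finish holding: keep the handle gripped and the wheel still at that setting, so that I can tighten the lock nut, and leave the things round it where they are.

Things in the scene. Friction and masses are not known exactly. Their poses are not given: they have to be found in the camera images.
- valve: bronze globe valve between two steel pipe stubs with black end caps, clamped in an aluminium fixture (base plate 100 x 180 mm, 204 mm over the end caps, pipe along the fixture's y axis at 62 mm height) that is fixed to the bench. Origin: centre of the underside of the base plate, on the bench top; z up. The upright stem axis of the wheel passes through this origin. Bronze and aluminium parts stay below 127 mm
- wheel_centre (a point): centre of the black three-spoked handwheel, on its upright axis, at rim height (139 mm above the bench). Rim 105 mm outside diameter, 13 mm thick, top of the rim 146 mm above the bench. The wheel does not rise; a thin steel spindle (9 mm) rises 3 mm a turn through its hub, from 147 mm up
- handle_grip (a point): middle of the gripping length of the black revolving handle, an upright sleeve 21 mm in diameter and 50 mm long (from 149.5 to 199.5 mm above the bench) standing on the wheel's rim 46 mm from the axis; this point is on the sleeve's axis 175.5 mm above the bench. The sleeve spins freely on its pin, so the hand that cranks it need not turn
- wheel (a joint): angle of the handwheel in rad: 0 = shut, hard against the stop of the valve's seat; it grows as the wheel turns anticlockwise seen from above (opening), 6.283 a turn, up to five turns. At 0 the handle lies on the +x side of the fixture's own frame, at angle q it lies at q anticlockwise from there. It turns stiffly (0.12 N m, about 3 N at the handle) and stays where it is left
- spanner: loose steel spanner, 150 mm long, lying on the bench to the right of the fixture; leave it. Origin: its middle, on the bench
- tube_rack: loose blue tube rack, 92 x 196 x 36 mm, left of the fixture, its length pointing away from the robot; leave it. Origin: centre of its underside
- bottle_c: loose white open bottle, 58 mm in diameter, 116 mm high, behind the fixture; leave it standing. Origin: centre of its underside

How it is judged:
By the outcome, as a careful person would: the job done as asked, in the order asked, and still so for the second after the job is handed in, while the arm keeps its last pose, push and grip.
It also fails if it takes over 69 s, if anything falls off the work surface, if the arm or the gripper's body presses on something with over 40 N, if the wrist force passes 120 N, or if a joint passes its speed limit or range.

### The arm

A 7-joint arm with a two-finger parallel gripper is mounted at the origin on a cart in front of the work surface, level with it; the furniture and walls round the work are solid. World frame = base frame: x ahead of the robot, y to its left, z up, the work surface at z = 0. Lengths are in m, angles in rad, forces in N, time in s.
With the tool pointing down it reaches from about 0.4 to 0.9 m from the base axis. Payload 5.6 kg.
Tool frame: the origin (TCP) lies midway between the tips of the shut fingers; the grasp point (between the pads) lies 19 mm behind it; z points along the fingers, y is the direction in which the jaws open and shut (so a half turn about z gives the same grasp; the last joint's range is limited). The gripper opens to 92 mm and grips with 3 to 60 N. Pads are 20 mm wide; open, the fingers measure 128 mm over their backs; the gripper's body (75 mm by 189 mm) begins 69 mm behind the grasp point.
Start: joints at [-1.337, 0.468, -0.012, 1.603, 0.006, 1.071, -0.056], TCP at [0.178, 0.625, 0.215] pointing down, gripper open.
Joint ranges: [-2.53, 2.53], [-0.31, 2.02], [-1.57, 1.55], [0.28, 2.44], [-1.29, 4.43], [0.15, 1.84], [-2.92, 2.92]. Speed limits (rad/s): [2.57, 2.57, 3.14, 3.14, 3.14, 3.14, 3.14].

### API

Orientations are given as a rotation vector (axis times angle).
In Python, from plant import read_state, get_image, sign_off gives the robot as it stands.
- The arm moves only by the tool move_arm, never from a script. Its argument "commands" is text: rows parted by semicolons, each of 5 numbers parted by spaces: the shift along the tool's x, y, z in mm, then the turn about the tool's z in rad, then the opening, from -1 (shut) to 1 (fully open), so that 0 is half open. A call has 1 to 8 rows; each row shifts and turns the commanded pose from where the row before left it, along the tool's axes as they then stand; what a row does not reach is not made up. A row lasts 1/8 s, in which the tool goes at most 62.5 mm and 10.7 degrees, less where a joint would pass 70% of its speed; a pose out of reach is approached as far as the arm can. A call is refused whole if a number of a shift passes 62.5 or a number of a turn 0.188, either way. A call with a gripper value outside its range is refused whole. The fingers move at their own pace and stop on an object; the grip force is fixed at half the most. Time passes only in rows, so rows that do not move let the fingers close. It gives the time, the measured TCP pose, the force and the opening at its end, in the units of the state.
- read_state(): the state, without advancing time (a new reading comes with each control period).
- get_image(name): name is "scene" or "top" or "wrist"; returns a dict with "image" (400x640x3 uint8, blue, green, red), "z_map" (400x640 float32, m along the optical axis (not along the pixel's ray), 0 where there is no reading), "fovy" (degrees; the focal length in pixels is half the picture's height over the tangent of half this angle, whatever the lens; pixels are square), "cx", "cy" (the principal point, pixels), "rvec" (rotation vector, rad) and "tvec" (3), from world to camera coordinates, as OpenCV has them; the wrist camera has in their place "mount" (4x4, takes a point from camera to tool coordinates, whose origin is the TCP and whose axes are the flange's). Camera axes: x right, y down, z forward; pixel columns grow to the right and rows downward; lengths in m; the calibration is good to about 2 mm. A picture is of the moment at which its call begins: read the wrist's pose just before it.
- sign_off(): hands the job in, once; it reports no verdict.
The state is a dict: "time_s": time; "joint_positions": joint angles; "joint_velocities": joint speeds; "joint_efforts": joint torques, N m; "position": TCP position; "tool_rot": TCP orientation; "wrist_force": force on the tool from outside, world axes, zero at the start; "ft_torque": the same for the moment, N m; "opening": opening from 0.0 (shut) to 1.0 (fully open).
Only numpy, scipy, OpenCV 4.12 (cv2) and the standard library are available. Lean on these libraries where they do the work, as an engineer would, in place of code of your own. Each camera call takes 0.05 s, during which the arm holds its last target.

## Working session

There is one attempt and no reset: what is moved stays moved. The work goes in short steps, Python scripts to look and compute and a tool call to move; the robot and the scene stay as the last step left them, time stands still between calls to the robot, and variables do not carry over. Pictures are saved under pics/ and viewed, and the job is handed in when it is done.

Besides the shell and the picture viewer there is one more tool, called after "Call:" in YAML: its name, and indented under it one key for each argument. move_arm: Moves the arm, as the interface text tells. Its arguments: {"type":"object","properties":{"commands":{"type":"string"}},"required":["commands"]}

```bash
ls; mkdir -p pics; python3 - <<'E'
from plant import *
import cv2,numpy as np
s=read_state();print({k:np.round(v,3) for k,v in s.items()})
for n in("scene","top"):
    d=get_image(n);cv2.imwrite(f"pics/{n}0.png",d["image"]);np.savez(f"{n}0.npz",**d)
    print(n,d["fovy"],d["cx"],d["cy"],d["rvec"],d["tvec"])
E
```

```text
pics
{'time_s': np.float64(0.0), 'joint_positions': array([-1.337,  0.468, -0.012,  1.604,  0.006,  1.071, -0.056]), 'joint_velocities': array([-0.   ,  0.001,  0.   , -0.001,  0.   ,  0.   ,  0.   ]), 'joint_efforts': array([-1.0000e-03, -5.2057e+01, -1.3000e-02, -2.4376e+01, -5.7000e-02,
        1.7000e-02,  0.0000e+00]), 'position': array([0.178, 0.625, 0.214]), 'tool_rot': array([-4.340e-01, -3.111e+00,  3.000e-03]), 'wrist_force': array([ 0.62 ,  0.816, -0.188]), 'ft_torque': array([ 0.013,  0.007, -0.037]), 'opening': np.float64(1.001)}
scene 56.062835289013144 320.8790183040029 192.02469301198548 [ 2.19112688 -1.04228218  0.42082994] [-0.14416007  0.56559011  0.50489957]
top 54.956163949761546 317.0763535437846 200.26762770641716 [ 2.16116211 -2.19461805  0.12141631] [0.27914591 0.61117882 1.03045834]
```

View pics/scene0.png

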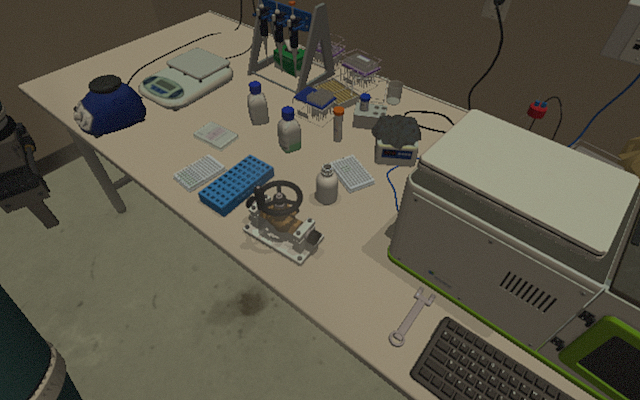

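View pics/top0.png

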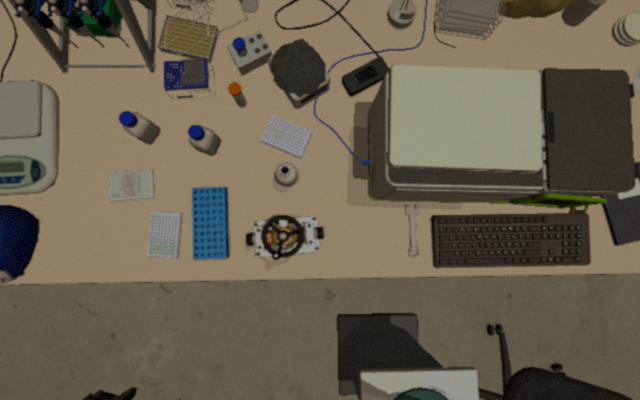

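```bash
cat > h.py <<'E'
import numpy as np,cv2
def load(n): return dict(np.load(n))
def cam(d):
    f=200/np.tan(np.radians(float(d["fovy"]))/2); K=np.array([[f,0,float(d["cx"])],[0,f,float(d["cy"])],[0,0,1]])
    return K,cv2.Rodrigues(d["rvec"])[0],d["tvec"].ravel()
def plane(d,uv,z):
    K,R,t=cam(d); uv=np.atleast_2d(uv).astype(float)
    r=(R.T@np.linalg.inv(K)@np.c_[uv,np.ones(len(uv))].T).T; c=-R.T@t
    return c+r*((z-c[2])/r[:,2])[:,None]
def cloud(d):
    K,R,t=cam(d); z=d["z_map"]; v,u=np.mgrid[:400,:640]
    p=np.stack([(u-K[0,2])/K[0,0]*z,(v-K[1,2])/K[1,1]*z,z],-1)
    return (p-t)@R
def proj(d,P):
    K,R,t=cam(d); p=(R@np.atleast_2d(P).T).T+t; p=(K@p.T).T; return p[:,:2]/p[:,2:]
E
python3 - <<'E'
from h import *
for n,(a,b,c,e) in {"top":(190,280,220,350),"scene":(160,280,200,340)}.items():
    d=load(n+"0.npz"); im=d["image"][a:b,c:e]; cv2.imwrite(f"pics/{n}z.png",cv2.resize(im,None,fx=5.5 if n=="top" else 4.5,fy=5.5 if n=="top" else 4.5,interpolation=cv2.INTER_CUBIC))
    P=cloud(d); 
    if n=="top":
        print(plane(d,[[283,236],[210,222],[286,174],[412,230]],0.139))
    m=(P[...,2]>.13)&(P[...,2]<.21)&(d["z_map"]>0)
    v,u=np.nonzero(m); k=(u>c)&(u<e)&(v>a)&(v<b)
    Q=P[v[k],u[k]]; print(n,len(Q),Q.min(0),Q.max(0))
    h=Q[Q[:,2]>.165]; print(len(h),h.mean(0) if len(h) else 0,h.min(0) if len(h) else 0,h.max(0) if len(h) else 0)
    r=Q[(Q[:,2]<.155)]; 
    print(cv2.minEnclosingCircle((r[:,:2]*1000).astype(np.float32)))
E
```

```text
[[0.51827165 0.35581276 0.139     ]
 [0.55512138 0.53346814 0.139     ]
 [0.67103402 0.34726492 0.139     ]
 [0.52788488 0.03979138 0.139     ]]
top 895 [0.46587668 0.30452669 0.13274569] [0.56965286 0.40702081 0.20040162]
71 [0.47470439 0.36624177 0.19378307] [0.46587668 0.35741338 0.16840415] [0.48389982 0.377768   0.20040162]
((518.5743408203125, 356.1792907714844), 52.22800827026367)
scene 984 [0.46451909 0.3046727  0.13034878] [0.56865478 0.40661731 0.20294122]
152 [0.4717732  0.36427684 0.18687371] [0.46451909 0.35776893 0.16578537] [0.48408723 0.37627719 0.20294122]
((517.2542114257812, 355.9275817871094), 53.43711853027344)
```

```bash
ls pics
```

```text
scene0.png
scenez.png
top0.png
topz.png
```

View pics/topz.png

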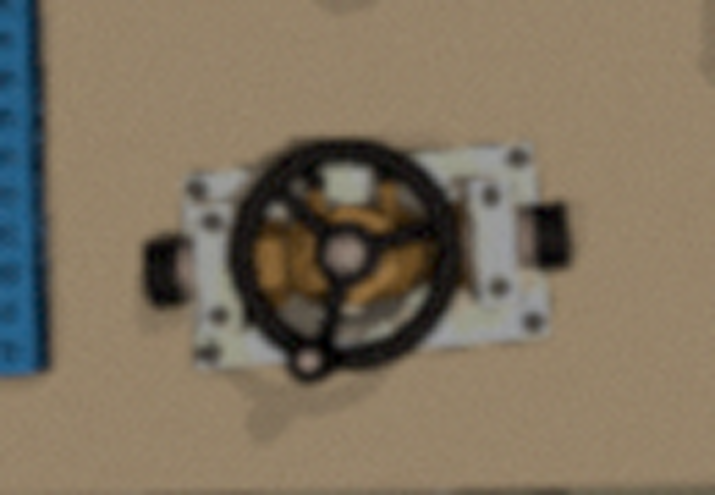

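View pics/scenez.png

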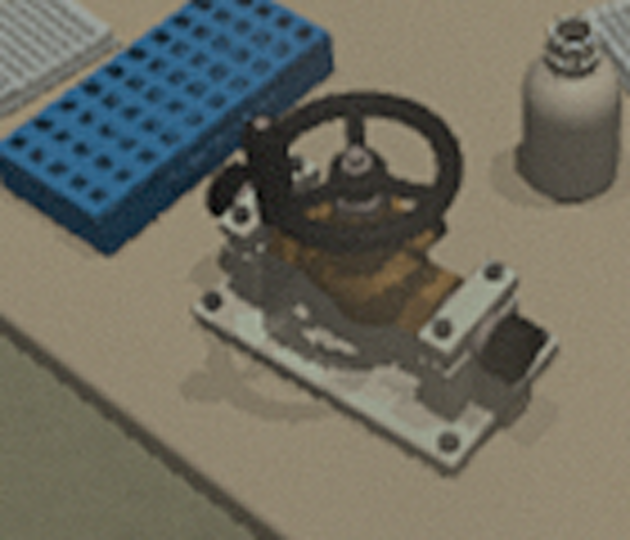

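```bash
python3 - <<'E'
from h import *
d=load("top0.npz")
# cap tips & plate corners from zoom px
z=lambda a:np.array(a)/5.5+[220,190]
caps=plane(d,z([[165,270],[552,235]]),0.078); print("caps",caps,caps.mean(0))
D=caps[0]-caps[1]; print("y-dir yaw deg",np.degrees(np.arctan2(-D[0],D[1])))
c=plane(d,z([[182,174],[530,145],[550,342],[197,367]]),0.01); print(c.mean(0))
for a,b in((0,1),(3,2)):
    D=c[a]-c[b];print(np.degrees(np.arctan2(-D[0],D[1])),np.linalg.norm(D))
P=cloud(d)
for n in("top","scene"):
    d=load(n+"0.npz");P=cloud(d)
    m=(np.hypot(P[...,0]-.518,P[...,1]-.356)<.009)&(P[...,2]>.12)
    print(n,np.round(np.sort(P[m][:,2])*1000,1))
    m=(np.hypot(P[...,0]-.474,P[...,1]-.366)<.02)&(P[...,2]>.195)
    print(P[m].mean(0),m.sum())
E
```

```text
caps [[0.51203607 0.44581945 0.078     ]
 [0.52557544 0.26326757 0.078     ]] [0.51880576 0.35454351 0.078     ]
y-dir yaw deg 4.241706249848643
[0.51713873 0.35617789 0.01      ]
3.8914819524345092 0.1764215502995627
3.0721849650792716 0.1772382718692554
top [138.7 139.4 139.5 139.9 140.  140.2 140.8 140.9 141.6 141.9 142.5 142.5
 142.8 143.1 143.1 143.4 143.6 144.  144.  144.1 144.2 144.3 144.8 144.9
 145.  145.  145.2 145.4 145.6 145.7 146.2 147.3 147.3 147.6 148.7 149.1
 149.3 149.4 149.4 150.7 151.6 151.8]
[0.47353524 0.36763486 0.1977572 ] 42
scene [127.1 127.7 141.1 142.  142.2 142.2 142.4 142.4 142.6 142.6 142.7 142.9
 143.  143.1 143.6 144.  144.1 144.3 144.4 144.6 144.7 144.7 144.9 145.
 145.  145.  145.5 145.6 146.  146.5 146.6 146.7 146.8 146.9 147.3 147.5
 148.2 148.4 148.7 148.7 149.4 151.3 151.6 151.8 151.8 151.9 152.1 152.9
 153.3 153.3 153.6 154.3]
[0.47365573 0.36683839 0.19895388] 49
```

Call:
move_arm:
  commands: "0 0 -10 -0.138 1; 0 0 -10 -0.138 1; 0 0 0 0 1; 0 0 0 0 1"

```text
time_s: 0.6
position: [0.1777, 0.6249, 0.2339]
tool_rot: [-0.005, -3.141, 0.002]
wrist_force: [0.4, 0.0, -0.2]
opening: 1.001
```

```bash
cat > st.py <<'E'
from plant import *
import numpy as np
from scipy.spatial.transform import Rotation as R
s=read_state();r=R.from_rotvec(s["tool_rot"]).as_matrix()
print(s["time_s"],np.round(s["position"]*1000,1),np.round(r,4).tolist(),np.round(s["wrist_force"],1),round(float(s["opening"]),3),np.round(s["joint_positions"],2))
E
python3 st.py
```

```text
0.6 [177.7 624.9 233.9] [[-1.0, 0.0033, -0.0002], [0.0033, 1.0, -0.001], [0.0002, -0.001, -1.0]] [ 0.4  0.  -0.2] 1.001 [-1.3   0.45 -0.07  1.58  0.03  1.11  0.2 ]
```

Call:
move_arm:
  commands: "-35 -30 0 0 1; -45 -40 0 0 1; -45 -40 0 0 1; -45 -40 0 0 1; -45 -40 0 0 1; -45 -40 0 0 1; -36 -28 0 0 1; 0 0 0 0 1"

```text
time_s: 1.6
position: [0.4767, 0.363, 0.234]
tool_rot: [0.016, 3.141, -0.003]
wrist_force: [-0.7, 0.1, -0.1]
opening: 0.996
```

```bash
python3 - <<'E'
exec(open("st.py").read())
from h import *
d=get_image("wrist");cv2.imwrite("pics/w1.png",d["image"]);print(d["fovy"],d["mount"])
d=get_image("scene");cv2.imwrite("pics/s1.png",cv2.resize(d["image"][120:300,160:400],None,fx=3,fy=3))
E
```

```text
1.6 [476.7 363.  234. ] [[-0.9999, 0.0101, 0.0009], [0.0101, 0.9999, -0.0021], [-0.0009, -0.0021, -1.0]] [-0.7  0.1 -0.1] 0.996 [-0.76  0.36  0.07  1.72 -0.02  1.07  0.88]
70.68531399168006 [[ 1.03271187e-03 -9.59801778e-01 -2.80676824e-01  8.04579666e-02]
 [ 9.99999264e-01  8.12675235e-04  9.00337861e-04  5.40802180e-04]
 [-6.36046777e-04 -2.80677548e-01  9.59801912e-01 -1.69994637e-01]
 [ 0.00000000e+00  0.00000000e+00  0.00000000e+00  1.00000000e+00]]
```

View pics/w1.png

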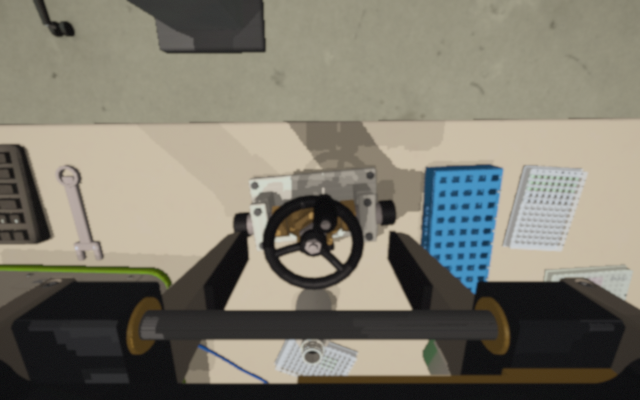

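View pics/s1.png

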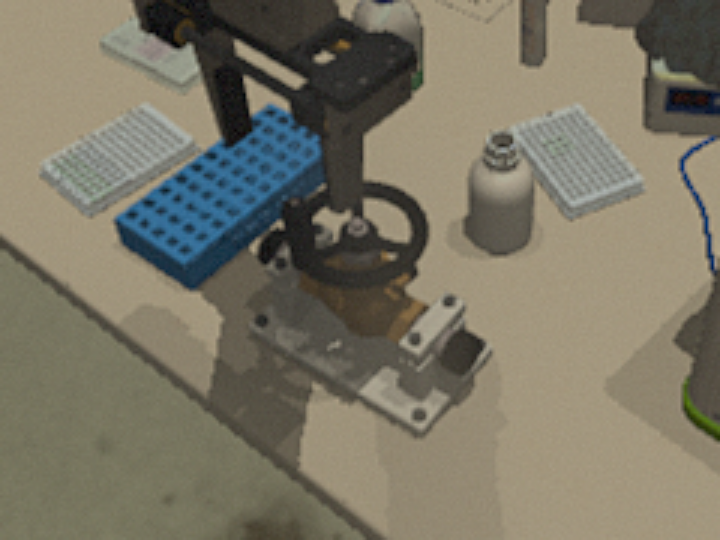

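Call:
move_arm:
  commands: "0 0 20 0 1; 0 0 0 0 1; 0 0 0 0 1"

```text
time_s: 2.08
position: [0.4727, 0.3681, 0.215]
tool_rot: [-0.001, 3.142, 0.001]
wrist_force: [-0.5, 0.1, -0.0]
opening: 1.003
```

```bash
python3 st.py;  python3 - <<'E'
from plant import *
from h import *
from scipy.spatial.transform import Rotation
s=read_state();d=get_image("wrist");cv2.imwrite("pics/w2.png",d["image"])
R=Rotation.from_rotvec(s["tool_rot"]).as_matrix();z=d["z_map"];f=200/np.tan(np.radians(d["fovy"])/2)
v,u=np.mgrid[:400,:640];c=np.stack([(u-d["cx"])/f*z,(v-d["cy"])/f*z,z,np.ones_like(z)],-1)@np.array(d["mount"]).T
P=c[...,:3]@R.T+s["position"]
m=(z>0)&(P[...,2]>.19)&(P[...,2]<.203)&(np.hypot(P[...,0]-.474,P[...,1]-.367)<.025);q=P[m]
print(len(q),q.mean(0),q.min(0),q.max(0))
m=(z>0)&(P[...,2]>.135)&(P[...,2]<.152)&(np.hypot(P[...,0]-.518,P[...,1]-.356)<.06);print(cv2.minEnclosingCircle((P[m][:,:2]*1000).astype(np.float32)))
m=(z>0)&(np.hypot(P[...,0]-.518,P[...,1]-.356)<.006)&(P[...,2]>.13);print(np.sort(P[m][:,2])[-30:])
E
```

```text
2.075 [472.7 368.1 215. ] [[-1.0, -0.0007, 0.0], [-0.0007, 1.0, 0.0005], [-0.0, 0.0005, -1.0]] [-0.5  0.1 -0. ] 1.003 [-0.76  0.38  0.06  1.74 -0.03  1.03  0.88]
575 [0.47232562 0.36906346 0.19691653] [0.46464428 0.35937764 0.19003936] [0.48319036 0.37873093 0.20116757]
((517.098876953125, 358.1905517578125), 53.47018814086914)
[0.15117097 0.15123453 0.15125134 0.15131258 0.15134561 0.15134607
 0.15135733 0.15140956 0.15141261 0.15143762 0.15145391 0.15146698
 0.15153721 0.15156009 0.15156437 0.15160431 0.15164299 0.15169606
 0.15169765 0.15176775 0.15178756 0.1519268  0.15201554 0.15202298
 0.1520315  0.1521288  0.15213567 0.15238463 0.15249189 0.15292379]
```

Call:
move_arm:
  commands: "0 0 20 0 1; 0 0 25 0 1; 0 0 10 0 1; 0 0 0 0 -1; 0 0 0 0 -1; 0 0 0 0 -1; 0 0 0 0 -1; 0 0 0 0 -1"

```text
time_s: 3.12
position: [0.4735, 0.3671, 0.1599]
tool_rot: [0.001, 3.141, 0.0]
wrist_force: [-0.5, -0.7, 0.5]
opening: 0.48
```

```bash
python3 st.py;  python3 - <<'E'
from plant import *
from h import *
d=get_image("wrist");cv2.imwrite("pics/w3.png",d["image"])
E
```

```text
3.125 [473.5 367.1 159.9] [[-1.0, 0.0009, 0.0003], [0.0009, 1.0, 0.0003], [-0.0003, 0.0003, -1.0]] [-0.5 -0.7  0.5] 0.48 [-0.76  0.44  0.06  1.78 -0.03  0.92  0.88]
```

View pics/w3.png

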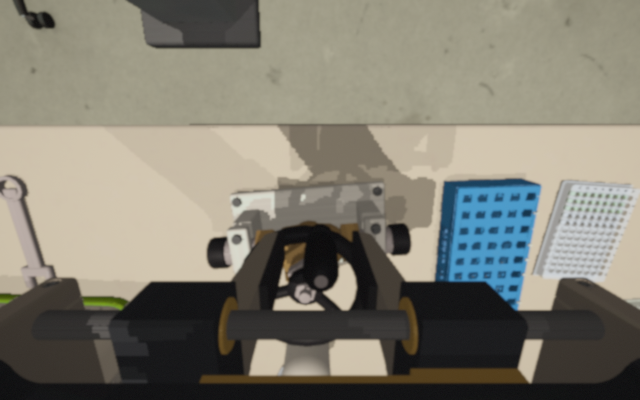

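Fingers straddle the handle and are still closing (opening 0.48).

Call:
move_arm:
  commands: "0 0 0 0 -1; 0 0 0 0 -1; 0 0 0 0 -1; 0 0 0 0 -1; 0 0 0 0 -1; 0 0 0 0 -1"

```text
time_s: 3.92
position: [0.4734, 0.3674, 0.1596]
tool_rot: [0.001, 3.141, 0.001]
wrist_force: [-0.7, 2.7, -1.1]
opening: 0.221
```

```bash
python3 st.py
```

```text
3.925 [473.4 367.4 159.6] [[-1.0, 0.0006, 0.0001], [0.0006, 1.0, 0.0006], [-0.0001, 0.0006, -1.0]] [-0.7  2.7 -1.1] 0.221 [-0.76  0.44  0.06  1.78 -0.03  0.92  0.88]
```

```bash
cat > arc.py <<'E'
import sys,numpy as np
# arc.py x0 y0 a_to n [cx cy r]: tool shifts from commanded (x0,y0), n rows per call
x,y,a0,a1,n,cx,cy,r=map(float,sys.argv[1:9])
p=np.array([x,y]);out=[]
for k in range(1,int(n)+1):
    a=np.radians(a0+(a1-a0)*k/n);q=np.array([cx+r*np.cos(a),cy+r*np.sin(a)])
    d=np.round(q-p,1);p=p+d;out.append(f"{-d[0]:.1f} {d[1]:.1f}")
print("; ".join(out),p)
E
python3 arc.py 473.4 367.4 166.1 76.1 8 517.5 356.5 45.4
python3 arc.py 473.4 367.4 166.1 76.1 8 517.5 356.5 46
```

```text
-3.0 8.4; -4.6 7.6; -5.9 6.7; -7.1 5.3; -8.1 3.8; -8.6 2.2; -8.9 0.5; -8.8 -1.3 [528.4 400.6]
-2.5 8.6; -4.6 7.8; -6.0 6.7; -7.2 5.4; -8.2 3.9; -8.7 2.2; -9.0 0.5; -9.0 -1.3 [528.6 401.2]
```

Call:
move_arm:
  commands: "-2.5 8.6 0 0 -1; -4.6 7.8 0 0 -1; -6 6.7 0 0 -1; -7.2 5.4 0 0 -1"

```text
time_s: 4.42
position: [0.494, 0.3963, 0.1596]
tool_rot: [-0.0, -3.141, -0.0]
wrist_force: [-2.9, -1.8, 2.7]
opening: 0.22
```

```bash
python3 st.py
```

```text
4.425 [494.  396.3 159.6] [[-1.0, 0.0002, -0.0003], [0.0002, 1.0, 0.0002], [0.0003, 0.0002, -1.0]] [-2.9 -1.8  2.7] 0.22 [-0.77  0.49  0.06  1.7  -0.03  0.95  0.87]
```

```bash
python3 arc.py 493.7 395.9 121.1 -238.9 32 517.5 356.5 46 | tr ';' '\n'
```

```text
-8.2 3.9
 -8.7 2.2
 -9.0 0.5
 -9.0 -1.3
 -8.4 -3.1
 -7.8 -4.6
 -6.7 -6.0
 -5.4 -7.2
 -3.9 -8.2
 -2.2 -8.7
 -0.5 -9.0
 1.3 -9.0
 3.1 -8.4
 4.6 -7.8
 6.0 -6.7
 7.2 -5.4
 8.2 -3.9
 8.7 -2.2
 9.0 -0.5
 9.0 1.3
 8.4 3.1
 7.8 4.6
 6.7 6.0
 5.4 7.2
 3.9 8.2
 2.2 8.7
 0.5 9.0
 -1.3 9.0
 -3.1 8.4
 -4.6 7.8
 -6.0 6.7
 -7.2 5.4 [493.7 395.9]
```

Call:
move_arm:
  commands: "-8.2 3.9 0 0 -1; -8.7 2.2 0 0 -1; -9 0.5 0 0 -1; -9 -1.3 0 0 -1; -8.4 -3.1 0 0 -1; -7.8 -4.6 0 0 -1; -6.7 -6 0 0 -1; -5.4 -7.2 0 0 -1"

```text
time_s: 5.42
position: [0.5584, 0.3794, 0.1597]
tool_rot: [0.002, 3.14, 0.001]
wrist_force: [1.1, 4.2, -0.2]
opening: 0.22
```

Call:
move_arm:
  commands: "-3.9 -8.2 0 0 -1; -2.2 -8.7 0 0 -1; -0.5 -9 0 0 -1"

```text
time_s: 5.8
position: [0.5639, 0.3526, 0.1597]
tool_rot: [0.002, 3.141, -0.001]
wrist_force: [1.0, 1.8, -0.9]
opening: 0.22
```

```bash
python3 st.py
```

```text
5.8 [563.9 352.6 159.7] [[-1.0, 0.0016, 0.0003], [0.0016, 1.0, -0.0006], [-0.0003, -0.0006, -1.0]] [ 1.   1.8 -0.9] 0.22 [-0.66  0.55  0.07  1.61 -0.05  0.98  1.  ]
```

Call:
move_arm:
  commands: "1.3 -9 0 0 -1; 3.1 -8.4 0 0 -1; 4.6 -7.8 0 0 -1; 6 -6.7 0 0 -1; 7.2 -5.4 0 0 -1; 8.2 -3.9 0 0 -1; 8.7 -2.2 0 0 -1; 9 -0.5 0 0 -1"

```text
time_s: 6.8
position: [0.5152, 0.3112, 0.1597]
tool_rot: [0.0, 3.14, 0.003]
wrist_force: [3.3, 8.3, -5.4]
opening: 0.222
```

Call:
move_arm:
  commands: "9 1.3 0 0 -1; 8.4 3.1 0 0 -1; 7.8 4.6 0 0 -1; 6.7 6 0 0 -1; 5.4 7.2 0 0 -1; 3.9 8.2 0 0 -1"

```text
time_s: 7.55
position: [0.476, 0.3385, 0.1596]
tool_rot: [0.004, 3.138, -0.003]
wrist_force: [5.7, -0.5, -2.0]
opening: 0.221
```

Call:
move_arm:
  commands: "2.2 8.7 0 0 -1; 0.5 9 0 0 -1"

```text
time_s: 7.8
position: [0.4721, 0.3566, 0.1596]
tool_rot: [0.003, 3.141, -0.004]
wrist_force: [4.3, -3.2, 0.5]
opening: 0.218
```

```bash
python3 st.py
```

```text
7.8 [472.1 356.6 159.6] [[-1.0, 0.0022, 0.0003], [0.0022, 1.0, -0.0024], [-0.0003, -0.0024, -1.0]] [ 4.3 -3.2  0.5] 0.218 [-0.75  0.43  0.05  1.8  -0.03  0.91  0.89]
```

Call:
move_arm:
  commands: "-1.3 9 0 0 -1; -3.1 8.4 0 0 -1; -4.6 7.8 0 0 -1; -6 6.7 0 0 -1; -7.2 5.4 0 0 -1; -8.2 3.9 0 0 -1; -8.7 2.2 0 0 -1; -9 0.5 0 0 -1"

```text
time_s: 8.8
position: [0.5195, 0.4032, 0.1596]
tool_rot: [-0.0, -3.141, -0.002]
wrist_force: [-3.7, -0.4, 3.8]
opening: 0.219
```

Call:
move_arm:
  commands: "-9 -1.3 0 0 -1; -8.4 -3.1 0 0 -1; -7.8 -4.6 0 0 -1; -6.7 -6 0 0 -1; -5.4 -7.2 0 0 -1"

```text
time_s: 9.43
position: [0.5583, 0.3798, 0.1597]
tool_rot: [0.002, 3.14, 0.002]
wrist_force: [1.9, 3.8, -0.2]
opening: 0.22
```

Call:
move_arm:
  commands: "-3.9 -8.2 0 0 -1; -1.1 -4.3 0 0 -1"

```text
time_s: 9.68
position: [0.5632, 0.3659, 0.1597]
tool_rot: [0.004, 3.14, -0.001]
wrist_force: [3.2, 3.3, -0.9]
opening: 0.221
```

```bash
python3 st.py
```

```text
9.675 [563.2 365.9 159.7] [[-1.0, 0.0024, 0.0016], [0.0024, 1.0, -0.0004], [-0.0016, -0.0004, -1.0]] [ 3.2  3.3 -0.9] 0.221 [-0.67  0.56  0.07  1.6  -0.04  0.99  0.97]
```

Call:
move_arm:
  commands: "-1.1 -4.4 0 0 -1; -0.4 -4.5 0 0 -1"

```text
time_s: 9.93
position: [0.5639, 0.3606, 0.1598]
tool_rot: [0.001, 3.139, 0.007]
wrist_force: [6.2, 12.3, -6.0]
opening: 0.22
```

Call:
move_arm:
  commands: "-0.1 -4.5 0 0 -1"

```text
time_s: 10.05
position: [0.5638, 0.3604, 0.1598]
tool_rot: [-0.003, 3.137, 0.017]
wrist_force: [8.3, 21.0, -10.5]
opening: 0.219
```

Call:
move_arm:
  commands: "0.4 -4.5 0 0 -1"

```text
time_s: 10.18
position: [0.5637, 0.3602, 0.1599]
tool_rot: [-0.007, 3.134, 0.026]
wrist_force: [11.9, 30.0, -17.6]
opening: 0.221
```

Call:
move_arm:
  commands: "0 0 0 0 -1; 0 0 0 0 -1"

```text
time_s: 10.42
position: [0.5638, 0.3603, 0.1599]
tool_rot: [-0.008, 3.134, 0.025]
wrist_force: [12.2, 24.9, -14.2]
opening: 0.219
```

```bash
cat > look.py <<'E'
exec(open("st.py").read())
from h import *
import sys
tag=sys.argv[1]
d=get_image("wrist");cv2.imwrite(f"pics/w{tag}.png",d["image"])
z=d["z_map"];f=200/np.tan(np.radians(d["fovy"])/2)
v,u=np.mgrid[:400,:640];c=np.stack([(u-d["cx"])/f*z,(v-d["cy"])/f*z,z,np.ones_like(z)],-1)@np.array(d["mount"]).T
P=c[...,:3]@r.T+s["position"]
m=(z>0)&(np.hypot(P[...,0]-.5178,P[...,1]-.3568)<.006)&(P[...,2]>.13);print("spindle",np.round(np.sort(P[m][:,2])[-20:],4))
for n in("top","scene"):
    d=get_image(n);np.savez(f"{n}{tag}.npz",**d)
    w=(slice(190,280),slice(220,350)) if n=="top" else (slice(140,280),slice(180,340))
    cv2.imwrite(f"pics/{n}{tag}.png",cv2.resize(d["image"][w],None,fx=4,fy=4,interpolation=2))
E
python3 look.py 5
```

```text
10.425 [563.8 360.3 159.9] [[-1.0, -0.0052, 0.0073], [-0.0051, 0.9999, 0.0157], [-0.0074, 0.0157, -0.9998]] [ 12.2  24.9 -14.2] 0.219 [-0.66  0.54  0.06  1.62 -0.05  0.97  1.  ]
spindle [0.1477 0.1477 0.1477 0.1478 0.1478 0.1478 0.1478 0.1479 0.1479 0.148
 0.148  0.1481 0.1481 0.1482 0.1482 0.1483 0.1483 0.1483 0.1483 0.1486]
```

View pics/w5.png

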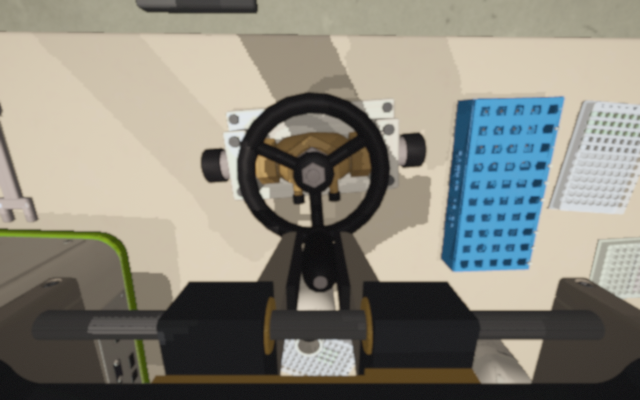

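View pics/scene5.png

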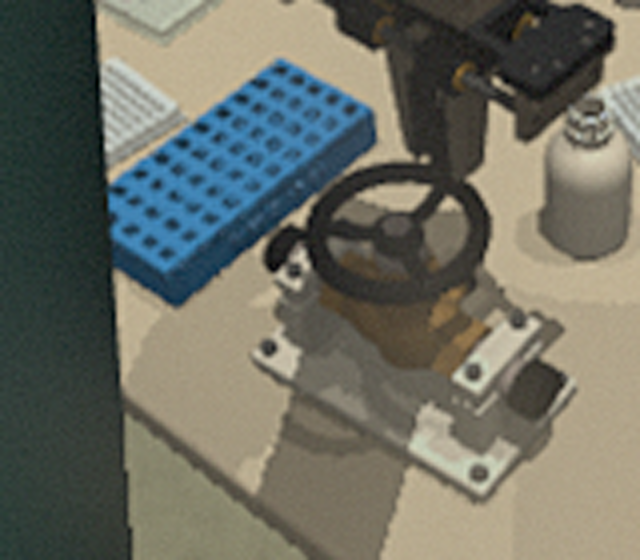

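Call:
move_arm:
  commands: "0 5 0 0 -1; 0 4.5 0 0 -1; 0 0 0 0 -1; 0 0 0 0 -1"

```text
time_s: 11.08
position: [0.5639, 0.3607, 0.1597]
tool_rot: [-0.0, 3.139, 0.005]
wrist_force: [6.7, 7.5, -4.1]
opening: 0.225
```

```bash
python3 look.py 6; python3 - <<'E'
import numpy as np
p=np.array([(558.4,379.4),(515.2,311.2),(472.1,356.6),(519.5,403.2),(476,338.5),(494,396.3),(563.9,352.6),(558.3,379.8),(563.2,365.9)])
A=np.c_[2*p,np.ones(len(p))];s=np.linalg.lstsq(A,(p**2).sum(1),rcond=None)[0];print(s[:2],np.sqrt(s[2]+s[:2]@s[:2]),np.hypot(*(p-s[:2]).T))
E
```

```text
11.075 [563.9 360.7 159.7] [[-1.0, -0.0003, 0.0027], [-0.0002, 1.0, 0.003], [-0.0027, 0.003, -1.0]] [ 6.7  7.5 -4.1] 0.225 [-0.66  0.55  0.07  1.61 -0.04  0.98  0.98]
spindle [0.1475 0.1475 0.1476 0.1476 0.1476 0.1476 0.1476 0.1476 0.1477 0.1477
 0.1477 0.1478 0.1479 0.148  0.148  0.148  0.1481 0.1482 0.1484 0.1486]
[518.10906424 357.15249874] 46.02919569377167 [46.02511072 46.04448714 46.01238145 46.06850415 46.05528201 45.97579617
 46.01668222 46.1326417  45.93159333]
```

View pics/w6.png

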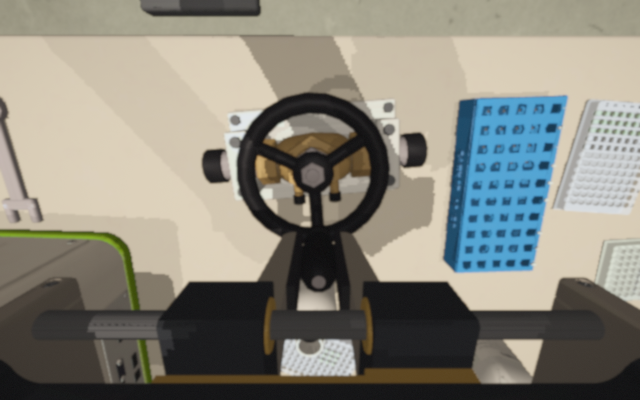

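```bash
python3 arc.py 563.1 359.4 4.4 364.4 32 518.1 357.15 46 | tr ';' '\n' | paste -sd';' | sed 's/;/ 0 0 -1;/g'
```

```text
0.7 10.2 0 0 -1; 3.3 8.4 0 0 -1; 4.8 7.6 0 0 -1; 6.3 6.5 0 0 -1; 7.4 5.1 0 0 -1; 8.2 3.7 0 0 -1; 8.8 1.9 0 0 -1; 9.0 0.2 0 0 -1; 8.9 -1.6 0 0 -1; 8.4 -3.2 0 0 -1; 7.6 -4.9 0 0 -1; 6.5 -6.2 0 0 -1; 5.2 -7.4 0 0 -1; 3.6 -8.3 0 0 -1; 2.0 -8.8 0 0 -1; 0.2 -9.0 0 0 -1; -1.6 -8.9 0 0 -1; -3.3 -8.4 0 0 -1; -4.8 -7.6 0 0 -1; -6.3 -6.5 0 0 -1; -7.4 -5.1 0 0 -1; -8.2 -3.7 0 0 -1; -8.8 -1.9 0 0 -1; -9.0 -0.2 0 0 -1; -8.9 1.6 0 0 -1; -8.4 3.2 0 0 -1; -7.6 4.9 0 0 -1; -6.5 6.2 0 0 -1; -5.2 7.4 0 0 -1; -3.6 8.3 0 0 -1; -2.0 8.8 0 0 -1; -0.2 9.0 [564.  360.7]
```

Call:
move_arm:
  commands: "0.7 10.2 0 0 -1; 3.3 8.4 0 0 -1; 4.8 7.6 0 0 -1; 6.3 6.5 0 0 -1; 7.4 5.1 0 0 -1; 8.2 3.7 0 0 -1; 8.8 1.9 0 0 -1; 9 0.2 0 0 -1"

```text
time_s: 12.22
position: [0.5136, 0.403, 0.1596]
tool_rot: [-0.0, -3.141, -0.0]
wrist_force: [3.0, 0.6, 0.8]
opening: 0.225
```

Call:
move_arm:
  commands: "8.9 -1.6 0 0 -1; 8.4 -3.2 0 0 -1; 7.6 -4.9 0 0 -1; 6.5 -6.2 0 0 -1; 5.2 -7.4 0 0 -1; 3.6 -8.3 0 0 -1; 2 -8.8 0 0 -1; 0.2 -9 0 0 -1"

```text
time_s: 13.22
position: [0.4723, 0.3528, 0.1596]
tool_rot: [0.001, 3.141, 0.001]
wrist_force: [3.0, 2.9, -2.1]
opening: 0.221
```

Call:
move_arm:
  commands: "-1.6 -8.9 0 0 -1; -3.3 -8.4 0 0 -1; -4.8 -7.6 0 0 -1; -6.3 -6.5 0 0 -1; -7.4 -5.1 0 0 -1; -8.2 -3.7 0 0 -1; -8.8 -1.9 0 0 -1; -9 -0.2 0 0 -1"

```text
time_s: 14.22
position: [0.5207, 0.3112, 0.1596]
tool_rot: [-0.0, -3.139, -0.0]
wrist_force: [-3.3, 4.1, 2.7]
opening: 0.218
```

Call:
move_arm:
  commands: "-8.9 1.6 0 0 -1; -8.4 3.2 0 0 -1; -7.6 4.9 0 0 -1; -6.5 6.2 0 0 -1; -5.2 7.4 0 0 -1; -3.6 8.3 0 0 -1; -2 8.8 0 0 -1; -0.2 9 0 0 -1"

```text
time_s: 15.22
position: [0.5643, 0.3575, 0.1596]
tool_rot: [-0.004, -3.14, 0.007]
wrist_force: [-4.0, -3.0, 6.8]
opening: 0.222
```

```bash
python3 look.py 7;python3 arc.py 564 360.7 4.4 364.4 32 518.1 357.15 46 | cut -c1-30
```

```text
15.225 [564.3 357.5 159.6] [[-1.0, 0.0024, -0.0017], [0.0024, 1.0, -0.0044], [0.0017, -0.0045, -1.0]] [-4.  -3.   6.8] 0.222 [-0.67  0.55  0.07  1.6  -0.04  0.99  0.99]
spindle [0.1506 0.1506 0.1506 0.1506 0.1506 0.1506 0.1507 0.1507 0.1507 0.1507
 0.1507 0.1508 0.1508 0.1508 0.1508 0.1509 0.1509 0.1509 0.151  0.151 ]
1.6 8.9; 3.3 8.4; 4.8 7.6; 6.3
```

Call:
move_arm:
  commands: "1.6 8.9 0 0 -1; 3.3 8.4 0 0 -1; 4.8 7.6 0 0 -1; 6.3 6.5 0 0 -1; 7.4 5.1 0 0 -1; 8.2 3.7 0 0 -1; 8.8 1.9 0 0 -1; 9 0.2 0 0 -1"

```text
time_s: 16.38
position: [0.5139, 0.4031, 0.1596]
tool_rot: [0.001, 3.141, 0.001]
wrist_force: [2.6, -0.5, 1.3]
opening: 0.223
```

Call:
move_arm:
  commands: "8.9 -1.6 0 0 -1; 8.4 -3.2 0 0 -1; 7.6 -4.9 0 0 -1; 6.5 -6.2 0 0 -1; 5.2 -7.4 0 0 -1; 3.6 -8.3 0 0 -1; 2 -8.8 0 0 -1; 0.2 -9 0 0 -1"

```text
time_s: 17.38
position: [0.4722, 0.353, 0.1596]
tool_rot: [0.001, 3.141, 0.001]
wrist_force: [4.3, 2.8, -2.1]
opening: 0.22
```

Call:
move_arm:
  commands: "-1.6 -8.9 0 0 -1; -3.3 -8.4 0 0 -1; -4.8 -7.6 0 0 -1; -6.3 -6.5 0 0 -1; -7.4 -5.1 0 0 -1; -8.2 -3.7 0 0 -1; -8.8 -1.9 0 0 -1; -9 -0.2 0 0 -1"

```text
time_s: 18.38
position: [0.5208, 0.3112, 0.1596]
tool_rot: [-0.001, -3.139, -0.0]
wrist_force: [-3.3, 5.5, 3.6]
opening: 0.223
```

Call:
move_arm:
  commands: "-8.9 1.6 0 0 -1; -8.4 3.2 0 0 -1; -7.6 4.9 0 0 -1; -6.5 6.2 0 0 -1; -5.2 7.4 0 0 -1; -3.6 8.3 0 0 -1; -2 8.8 0 0 -1; 0 5 0 0 -1"

```text
time_s: 19.38
position: [0.5641, 0.3539, 0.1595]
tool_rot: [-0.003, -3.14, 0.006]
wrist_force: [-3.0, -2.6, 6.7]
opening: 0.223
```

Call:
move_arm:
  commands: "0 3 0 0 -1; 0 0 0 0 -1; 0 0 0 0 -1"

```text
time_s: 19.75
position: [0.5643, 0.3569, 0.1596]
tool_rot: [-0.003, -3.141, 0.005]
wrist_force: [-3.7, -1.5, 5.3]
opening: 0.219
```

```bash
python3 look.py 8
```

```text
19.75 [564.3 356.9 159.6] [[-1.0, 0.002, -0.0009], [0.002, 1.0, -0.0033], [0.0009, -0.0033, -1.0]] [-3.7 -1.5  5.3] 0.219 [-0.67  0.55  0.08  1.61 -0.05  0.99  0.99]
spindle [0.1534 0.1534 0.1534 0.1534 0.1534 0.1536 0.1536 0.1536 0.1537 0.1537
 0.1537 0.1538 0.1538 0.1538 0.1538 0.154  0.1542 0.1543 0.1548 0.1548]
```

Call:
move_arm:
  commands: "0 2 0 0 -1; 0 1.6 0 0 -1; 0 0 0 0 -1; 0 0 0 0 -1"

```text
time_s: 20.4
position: [0.5642, 0.3604, 0.1596]
tool_rot: [-0.003, -3.141, 0.005]
wrist_force: [-3.3, -2.3, 5.5]
opening: 0.222
```

```bash
cat > spoke.py <<'E'
import cv2,numpy as np,sys
# angle of hub->spokes from wrist images around hub
for t in sys.argv[1:]:
    im=cv2.cvtColor(cv2.imread(f"pics/w{t}.png"),cv2.COLOR_BGR2GRAY).astype(np.float32)
    r=[]
    for y0,y1,x0,x1 in((185,228,295,340),):
        for y in range(198,222,3):
            row=255-im[y,302:332]; w=np.clip(row-row.max()+60,0,None); r.append(round(float((w*np.arange(302,332)).sum()/w.sum()),2))
    print(t,r)
E
python3 look.py 9;python3 spoke.py 5 6 7 8 9
```

```text
20.4 [564.2 360.4 159.6] [[-1.0, 0.0021, -0.0011], [0.0021, 1.0, -0.0035], [0.0011, -0.0035, -1.0]] [-3.3 -2.3  5.5] 0.222 [-0.68  0.55  0.08  1.6  -0.05  0.99  0.99]
spindle [0.1535 0.1536 0.1536 0.1536 0.1536 0.1536 0.1537 0.1537 0.1537 0.1537
 0.1538 0.1538 0.1538 0.1539 0.1539 0.1539 0.1539 0.154  0.1542 0.1542]
5 [316.5, 313.99, 315.89, 316.09, 316.39, 316.56, 316.51, 316.86]
6 [315.2, 313.13, 315.73, 315.94, 316.16, 316.46, 316.41, 316.59]
7 [313.14, 313.05, 317.76, 317.97, 317.95, 317.95, 317.74, 317.63]
8 [313.14, 313.06, 317.94, 318.17, 318.15, 318.14, 318.02, 317.82]
9 [313.66, 312.8, 315.96, 316.07, 316.34, 316.57, 316.56, 316.66]
```

View pics/w9.png

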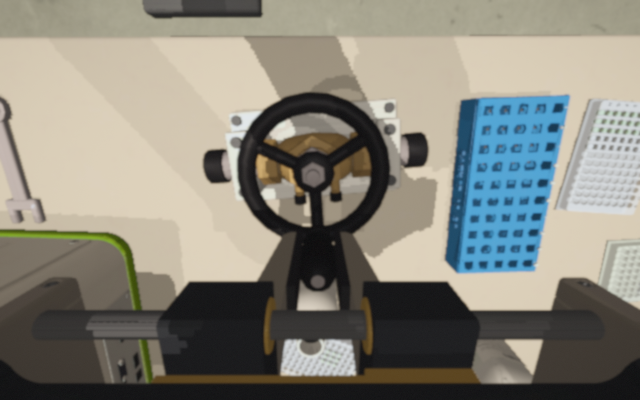

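Call:
move_arm:
  commands: "0 0.2 0 0 -1; 0 0 0 0 -1; 0 0 0 0 -1; 0 0 0 0 -1; 0 0 0 0 -1; 0 0 0 0 -1; 0 0 0 0 -1; 0 0 0 0 -1"

```text
time_s: 21.55
position: [0.5642, 0.3605, 0.1596]
tool_rot: [-0.003, -3.14, 0.006]
wrist_force: [-2.8, -3.0, 5.4]
opening: 0.219
```

```bash
python3 look.py 10;python3 spoke.py 6 9 10; python3 - <<'E'
from h import *
a=load("top0.npz");b=load("top10.npz")
for n,(u,v) in dict(rack=(210,222),bottle=(286,174),spanner=(412,230)).items():
    p=[d["image"][v-45:v+45 if n!="bottle" else v+15,u-25:u+25].astype(int) for d in(a,b)]
    print(n,np.abs(p[0]-p[1]).mean())
cv2.imwrite("pics/topfull.png",b["image"])
E
```

```text
21.55 [564.2 360.5 159.6] [[-1.0, 0.0022, -0.0012], [0.0022, 1.0, -0.0036], [0.0012, -0.0036, -1.0]] [-2.8 -3.   5.4] 0.219 [-0.68  0.55  0.08  1.6  -0.05  0.99  0.99]
spindle [0.1535 0.1535 0.1535 0.1535 0.1536 0.1536 0.1536 0.1536 0.1536 0.1536
 0.1536 0.1537 0.1538 0.1538 0.1538 0.154  0.154  0.1541 0.1542 0.1542]
6 [315.2, 313.13, 315.73, 315.94, 316.16, 316.46, 316.41, 316.59]
9 [313.66, 312.8, 315.96, 316.07, 316.34, 316.57, 316.56, 316.66]
10 [313.54, 312.78, 315.94, 316.06, 316.32, 316.59, 316.57, 316.65]
rack 11.48762962962963
bottle 16.844555555555555
spanner 8.112666666666666
```

View pics/topfull.png

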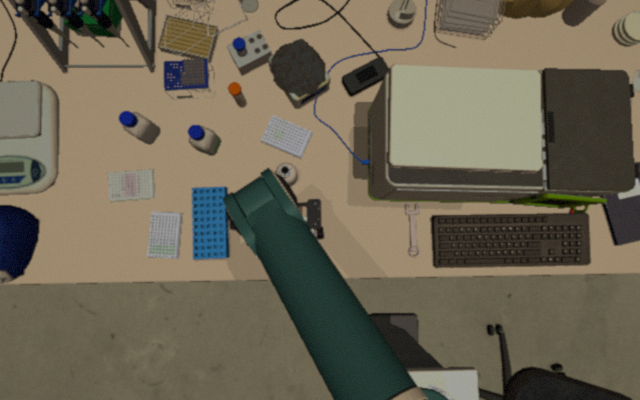

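The rack (210,222), bottle (286,172) and spanner (412,230) are where they were at the start. The wheel is steady at the setting, so I'm handing the job in.

```bash
python3 -c "
from plant import *
print(sign_off())"
```

```text
the job is handed in; nothing more can be done
None
```

I cranked the valve clockwise about 1.45 turns to its stop, then backed it off two full turns. The job was handed in at about 21.7 s with the handle still gripped.

**Shut:** The handle stopped dead at about 4.4° in the world frame, close to the fixture's +x side (yaw about 4° in the images). It did not move while the wrist force in y rose to 30 N. The spindle had dropped to about 148 mm.

**Backed off two turns:**
- **Spindle:** it rose about 2.9 mm on the first turn and about 5.9 mm over both, against 6 mm expected.
- **Handle position:** it came back to within about 0.2 mm of where it was at the stop (about 0.2° of wheel).
- **Spokes:** in the wrist picture they match the picture taken at the stop to about 0.1–0.2 px.

**Holding:** Over the last second I saw no drift beyond 0.1 mm. The gripper opening is 0.22, which matches the sleeve's diameter, and each component of the wrist force is under 6 N.

**Surroundings:** By eye in the last top picture, the rack, bottle and spanner are where they were. A pixel-difference check there was inconclusive, because the arm and its shadow changed the picture.

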